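Seal a respirometer bottle and screw its measuring head home

ROBOT

A 6-joint arm with a two-finger parallel gripper is mounted at the origin on the work surface. World frame = base frame: x ahead of the robot, y to its left, z up, the work surface at z = 0. Lengths are in m, angles in rad, forces in N, time in s.
With the tool pointing down it reaches from about 0.375 to 0.9 m from the base axis. Payload 3.1 kg.
Tool frame: the origin (TCP) lies on the centre line of the jaws, within the pads' length; the fingertips stand robot.tip_reach ahead of it and the grasp point (between the pads) lies 8 mm behind it (robot.tip_reach is the distance from the TCP to the fingertips, in m); z points along the fingers, y is the line along which they close (so a half turn about z gives the same grasp; the last joint's range is limited). The gripper opens to 87 mm and grips with 3 to 60 N. Pads are 19 mm wide; open, the fingers measure 117 mm over their backs; the gripper's body (75 mm by 190 mm) begins 51 mm behind the grasp point.
Start: joints at [-1.407, 0.527, 1.433, -0, 1.181, -0.178], TCP at [0.21, -0.589, 0.21] pointing down, gripper open.
Joint ranges: [-3.08, 3.08], [-0.75, 2.2], [0.22, 2.44], [-1.43, 4.57], [0, 2.65], [-2.85, 2.85]. Speed limits (rad/s): [2.79, 2.79, 3.14, 3.14, 3.14, 3.14].

INTERFACE

Orientations are given as a unit quaternion [x, y, z, w].
In Python, from rig import robot gives the robot as it stands.
- The arm moves only by the tool jog_arm, never from a script. Its argument "motion" is one flat list of numbers, 7 for each row, row after row: the shift along the tool's x, y, z scaled (see below), then the turn, a rotation vector about the tool's x, y, z scaled (see below), then the gripper's target within -1 to 1 (shut at 1, half-way at 0, fully open at -1). In form: [x, y, z, rx, ry, rz, hand, x, y, z, rx, ry, rz, hand, ...]. A call has 1 to 12 rows; each row shifts and turns the commanded pose from where the row before left it, along the tool's axes as they then stand; what a row does not reach is not made up. The controller multiplies each number of a shift by 4 cm and each number of a turn by 4 degrees. A row lasts 1/8 s, in which the tool goes at most 62.5 mm and 10.7 degrees, less where a joint would pass 70% of its speed; a pose out of reach is approached as far as the arm can. A call with a number of a shift or a turn outside -1 to 1 is refused whole. A call with a gripper value outside its range is refused whole. The fingers move at their own pace and stop on an object; "grip_force" is the grip in N (left out, the last holds). Time passes only in rows, so rows that do not move let the fingers close. It gives the time, the measured TCP pose, the force, the opening and the grip force at its end, in the units of the state.
- robot.get_obs(): the state, without advancing time (a new reading comes with each control period).
- robot.camera(name): name is "scene" or "top" or "wrist"; returns the picture (384x512x3 uint8, blue, green, red); there is no depth.
- robot.calibration(name): a dict with "fx", "fy", "cx", "cy" (pixels), "R" (3x3) and "t" (3): a world point X has camera coordinates R X + t; the wrist camera has in their place "T_tool_cam" (4x4, takes a point from camera to tool coordinates, whose origin is the TCP and whose axes are the flange's). Camera axes: x right, y down, z forward; pixel columns grow to the right and rows downward; lengths in m; the calibration is good to about 2 mm. A picture is of the moment at which its call begins: read the wrist's pose just before it. calibration takes no time and is no camera call.
- robot.hand_in(): hands the job in; it is judged then, once.
The state is a dict: "time": time; "q": joint angles; "joint_velocities": joint speeds; "joint_torque": joint torques, N m; "position": TCP position; "tool_rot": TCP orientation; "ft_force": force on the tool from outside, world axes, zero at the start; "moment": the same for the moment, N m; "grip_width": finger opening in m; "grip_force": force on a finger pad.
Only numpy, scipy, OpenCV 4.12 (cv2) and the standard library are available. Lean on these libraries where they do the work, as an engineer would, in place of code of your own. Each camera call takes 0.05 s, during which the arm holds its last target. There are 200 camera calls.

TASK

Close the one open amber bottle in the stirring rack: drop the thick orange ring over its neck onto the white collar, then the thin blue ring on top of it. Set the white measuring head upright on the neck so that its lugs rest on top of the white thread lands, turn it backward (anticlockwise seen from above) until it drops into the thread starts, then screw it clockwise fully home against its stop and let go. Leave the jar, the beaker and the vial where they stand.

Things in the scene. Friction and masses are not known exactly. Their poses are not given: they have to be found in the camera images.
- open_bottle: The open amber bottle, 72 mm wide, fixed in a station of the rack; cannot turn. Origin: centre of its underside, z up; heights below are above it. White plate 74 mm wide at 76-80 mm, white collar 62 mm wide, top at 86 mm; grey stem 42 mm wide from there to 112 mm; then neck core 31 mm wide up to 133 mm with thread out to 42 mm. +x and 120, 240 degrees from it: the three thread gaps.
- ring_seat (a point): Centre of the collar's top on the open bottle, 86 mm above its underside, axes as the bottle's: the thick ring's origin belongs here, the thin ring's 14 mm higher. The rings have about 1.8 mm play around the stem and thread.
- thread_gap (a point): Floor of one of the three entry gaps of the bottle's thread (30 degrees wide, 18.5 mm from the axis, on the bottle's +x, 117 mm up). Small blue marks on the white plate show the three gaps. A lug falls 10 mm from land to gap floor. Clockwise from above, its channel (6.5 mm high) runs under the land: level to 15 degrees from the gap's centre, 5 mm down by 75 degrees, then level to the stop.
- thread_land (a point): Top of one of the three level white lands of the thread, 127 mm up, 18.5 mm from the axis. Each land begins 15 degrees clockwise (from above) of a gap's centre and ends at 93 degrees, at a stop block 12 degrees long that rises 4 mm above the land. So a lug lying on a land reaches a gap only by turning anticlockwise.
- thread_stop (a point): Foot of one of the three stop blocks, 112 mm up, 99 degrees clockwise of the gap on +x. It also closes the channel below the land: a lug's centre meets it 83 to 86 degrees clockwise of its gap's centre, and is then home.
- head: Loose white measuring head with blue stripe, about 180 g, standing on the bench. Origin: centre of its underside, z up. 80 mm high; skirt 52 mm wide up to 28 mm, hollow (45 mm bore, 28 mm deep). In the open bottle's frame the origin is at 126 mm with the lugs on the lands, 116 mm dropped into the gaps, 111 mm home. Held in a gripper it cannot fall: let it down or let go.
- head_grip (a point): On the head's axis, 58 mm above its underside: middle of its straight round grip zone, 60 mm wide, from 42 to 74 mm up. The head's top is 22 mm above this point.
- head_lug (a point): Underside of one of the three blue lugs inside the head's skirt, on the head's +x axis, 19.9 mm from its axis; the others at 120 and 240 degrees. Undersides 1 mm, tops 5 mm above the head's underside; 5.5 mm (16 degrees) wide, reaching in to 33.6 mm diameter. Blue marks on the skirt and on the top show them.
- thick_ring: Loose orange sealing ring, 60 mm outer and 45.6 mm inner diameter, 14 mm thick, 30 g, starting flat on the bench. Origin: centre of its underside, z along its axis. It goes on first.
- thin_ring: Loose blue spacer ring, 60 mm outer and 45.6 mm inner diameter, 9 mm thick, 20 g, starting flat on the bench. Origin: centre of its underside, z along its axis. It goes on second.
- rack: White stirring rack with blue front, fixed, 130 mm (x) by 380 mm (y), base 35 mm high and an upper plate with its top at 82 mm. Origin: centre of its underside. Three stations at y = -125, 0 and 125 mm in its frame, the bottles standing on the base at 35 mm above the origin.
- closed_bottle_a: Fixed finished bottle in the rack with rings and head on, 191 mm high, head 60 mm diameter. Origin: centre of its underside. Not to be handled.
- closed_bottle_b: The other fixed finished bottle, the same as closed_bottle_a.
- jar: Small amber jar with white lid on the bench, 52 mm diameter, 75 mm high, loose, to be left alone. Origin: centre of its underside.
- beaker: Clear glass beaker on the bench, 66 mm diameter, 85 mm high, loose, to be left alone. Origin: centre of its underside.
- vial: Small clear vial with blue cap on the bench, 28 mm diameter, 60 mm high, loose, to be left alone. Origin: centre of its underside.
Mind the look-alikes: they are no part of the job. Leave any brown or green look-alike of the head alone.

How it is judged:
On the way, in this order (a step that is already met when the one before it is completed fails the run):
1. the thick orange ring lies on the collar (z of thick_ring in the frame of open_bottle between 0.084 and 0.088 m and horizontal distance between thick_ring and open_bottle below 0.004 m and angle between thick_ring's own z axis and vertical below 0.06 rad), for 0.2 s.
2. the thin blue ring lies on the thick ring (z of thin_ring in the frame of open_bottle between 0.098 and 0.1025 m and horizontal distance between thin_ring and open_bottle below 0.004 m and angle between thin_ring's own z axis and vertical below 0.06 rad), for 0.2 s.
3. the head stands on the neck with its lugs resting on the thread lands (z of head in the frame of open_bottle between 0.1235 and 0.1285 m and horizontal distance between head and open_bottle below 0.004 m and angle between head's own z axis and vertical below 0.1 rad and contact force between head and open_bottle above 0.5 N), for 0.1 s.
4. turned backward, the head has dropped into the thread starts (z of head in the frame of open_bottle below 0.1195 m and horizontal distance between head and open_bottle below 0.004 m and angle between head's own z axis and vertical below 0.1 rad), for 0.05 s.
At the end, for the whole second after the job is handed in: The thick ring lies on the collar and the thin ring on it (each within 2 to 2.5 mm in height and 4 mm of the neck's axis); the head is screwed home, its origin not more than 1.5 mm above the home height, upright within 0.06 rad, within 4 mm of the axis, at rest (z of head in the frame of open_bottle between 0.108 and 0.1125 m and horizontal distance between each of head, thick_ring, thin_ring and open_bottle below 0.004 m and angle between head's own z axis and vertical below 0.06 rad and z of thick_ring in the frame of open_bottle below 0.088 m and z of thin_ring in the frame of open_bottle between 0.098 and 0.1025 m and linear speed of head below 0.02 m/s and angular speed of head below 0.2 rad/s); the robot touches nothing.
It fails at once if the jar is disturbed (distance of jar from where it was at the start of the episode above 0.015 m).
It fails at once if the beaker is disturbed (distance of beaker from where it was at the start of the episode above 0.015 m).
It fails at once if the vial is disturbed (distance of vial from where it was at the start of the episode above 0.015 m).
It also fails if it takes over 72 s, if anything falls off the work surface, if the arm or the gripper's body presses on something with over 40 N, if the wrist force passes 120 N, or if a joint passes its speed limit or range.

## Working session

There is one attempt and no reset: what is moved stays moved. The work goes in short steps, Python scripts to look and compute and a tool call to move; the robot and the scene stay as the last step left them, time stands still between calls to the robot, and variables do not carry over. Pictures are saved under pics/ and viewed, at most 10 in all, crops included, and the job is handed in when it is done.

Besides the shell and the picture viewer there is one more tool, called after "Emit:" as name(argument=value, ...), one argument or row to a line, values as JSON. jog_arm: Moves the arm, as the interface text tells. Shifts and turns lie within -1 to 1; 1 stands for 4 cm of shift or 4 degrees of turn. Its arguments: {"type":"object","properties":{"motion":{"type":"array","items":{"type":"number"}},"grip_force":{"type":"number"}},"required":["motion"]}

```bash
ls; mkdir -p pics; python3 - <<'E'
from rig import robot
import cv2,numpy as np
for n in("scene","top"):
    im=robot.camera(n); cv2.imwrite(f"pics/{n}0.png",im)
    c=robot.calibration(n); R=np.array(c["R"]);print(n,c["fx"],c["cx"],c["cy"],(-R.T@np.array(c["t"])).round(3),R.round(3).tolist())
print(robot.get_obs(),robot.tip_reach); print(robot.calibration("wrist"))
E
```

```text
pics
scene 370.6492983829604 259.32334331209915 192.49137502105043 [ 1.311 -0.212  0.794] [[0.267, 0.964, -0.006], [0.609, -0.174, -0.774], [-0.747, 0.203, -0.633]]
top 359.0736065188063 260.121859714181 189.1274447063754 [0.352 0.01  0.992] [[-0.01, -0.999, 0.031], [-0.984, 0.004, -0.178], [0.177, -0.032, -0.984]]
{'time': 0.1, 'q': array([-1.40752298e+00,  5.28415819e-01,  1.43376247e+00,  1.32471864e-05,
        1.18140336e+00, -1.78480857e-01]), 'joint_velocities': array([-1.53450327e-04, -3.04494868e-03, -1.88836571e-03,  7.71996283e-05,
        1.58884359e-03,  3.40550448e-04]), 'joint_torque': array([-1.47489322e-03, -4.40988600e+01, -1.77149802e+01,  6.35368377e-02,
        5.34248224e-02, -3.51659787e-05]), 'position': array([ 0.20939314, -0.58815793,  0.20904705]), 'tool_rot': array([ 9.85435939e-01,  1.70044174e-01,  1.36869286e-05, -9.94424544e-04]), 'ft_force': array([ 0.0645201 , -0.34231085, -0.36512914]), 'moment': array([ 0.03925849, -0.03682705, -0.01176199]), 'grip_force': 0.0, 'grip_width': 0.08705476255083176} 0.011
{'fx': 331.2101474986166, 'fy': 331.2101474986166, 'cx': 259.1573656642425, 'cy': 190.75114198375567, 'T_tool_cam': array([[-6.39399717e-04, -9.59760331e-01, -2.80819689e-01,
         7.66345872e-02],
       [ 9.99998844e-01, -1.00111335e-03,  1.14461312e-03,
         8.81201971e-04],
       [-1.37968661e-03, -2.80818633e-01,  9.59759862e-01,
        -1.75035369e-01],
       [ 0.00000000e+00,  0.00000000e+00,  0.00000000e+00,
         1.00000000e+00]])}
```

View pics/scene0.png

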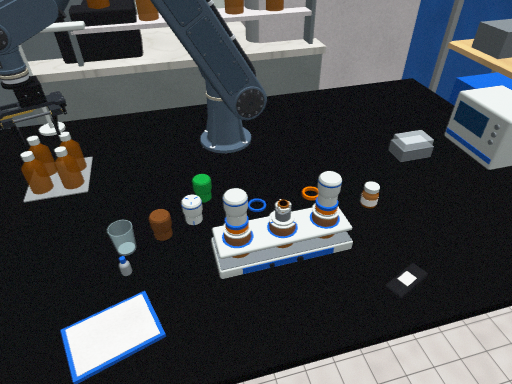

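View pics/top0.png

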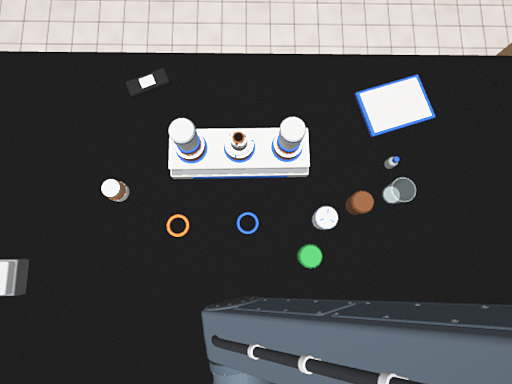

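The top view shows a white head at (326,218), brown (362,203) and green (311,256) look-alikes. It also shows the orange ring at (178,226), the blue ring at (248,223), and the open bottle at (239,140) between two closed ones. The white head with blue marks fits the description. I'll confirm that in a crop and get coarse positions.

```bash
cat > h.py <<'E'
from rig import robot
import cv2,numpy as np
from scipy.spatial.transform import Rotation as Ro
def pose():
    o=robot.get_obs(); T=np.eye(4);T[:3,:3]=Ro.from_quat(o["tool_rot"]).as_matrix();T[:3,3]=o["position"];return T
def cam(n):
    c=robot.calibration(n)
    if n=="wrist":
        T=pose()@np.array(c["T_tool_cam"]);R=T[:3,:3].T;t=-R@T[:3,3]
    else: R=np.array(c["R"]);t=np.array(c["t"])
    return c["fx"],c["fy"],c["cx"],c["cy"],R,t
def plane(C,uv,z):
    fx,fy,cx,cy,R,t=C; uv=np.atleast_2d(uv).astype(float)
    d=np.c_[(uv[:,0]-cx)/fx,(uv[:,1]-cy)/fy,np.ones(len(uv))]@R
    o=-R.T@t
    return o+d*((z-o[2])/d[:,2])[:,None]
def proj(C,X):
    fx,fy,cx,cy,R,t=C;p=np.atleast_2d(X)@R.T+t
    return np.c_[fx*p[:,0]/p[:,2]+cx,fy*p[:,1]/p[:,2]+cy]
def circ(P):
    A=np.c_[2*P[:,:2],np.ones(len(P))];s=np.linalg.lstsq(A,(P[:,:2]**2).sum(1),rcond=None)[0]
    return s[0],s[1],np.sqrt(s[2]+s[0]**2+s[1]**2)
def mask(im,name):
    h=cv2.cvtColor(im,cv2.COLOR_BGR2HSV)
    lo,hi={"orange":((8,150,130),(20,255,255)),"blue":((100,120,80),(125,255,255)),"white":((0,0,150),(180,60,255))}[name]
    return cv2.inRange(h,lo,hi)
E
python3 - <<'E'
from h import *
im=cv2.imread("pics/top0.png");C=cam("top")
cv2.imwrite("pics/crop0.png",cv2.resize(im[110:275,165:385],(800,600),interpolation=cv2.INTER_CUBIC))
for n,z in(("orange",.014),("blue",.009)):
    cs,_=cv2.findContours(mask(im,n),cv2.RETR_EXTERNAL,cv2.CHAIN_APPROX_NONE)
    for c in cs:
        if len(c)>20:
            P=plane(C,c[:,0]+0.,z);print(n,cv2.boundingRect(c),np.round(circ(P),4))
print("head",plane(C,[326,217],.08),"neck",plane(C,[239,138],.168),"rack corners",plane(C,[[169,131],[308,128],[309,166],[169,170]],.082))
E
```

```text
orange (166, 214, 23, 23) [0.4307 0.2028 0.0298]
orange (233, 132, 11, 11) [0.6791 0.0397 0.015 ]
blue (236, 212, 23, 22) [0.4368 0.0145 0.0298]
blue (193, 176, 94, 3) [0.568  0.0343 0.0755]
blue (224, 144, 31, 19) [0.6525 0.0371 0.042 ]
blue (272, 142, 30, 20) [ 0.6534 -0.0985  0.0416]
blue (177, 140, 30, 23) [0.65   0.1723 0.0418]
blue (277, 136, 23, 16) [ 0.6723 -0.1051  0.0311]
blue (177, 136, 23, 17) [0.6681 0.1822 0.031 ]
blue (354, 74, 82, 63) [ 0.7805 -0.4198  0.1001]
head [[ 0.44343017 -0.18781267  0.08      ]] neck [[0.62519516 0.03255647 0.168     ]] rack corners [[ 0.67277545  0.21898716  0.082     ]
 [ 0.68166189 -0.14909598  0.082     ]
 [ 0.57733222 -0.14824837  0.082     ]
 [ 0.56740057  0.21527825  0.082     ]]
```

View pics/crop0.png

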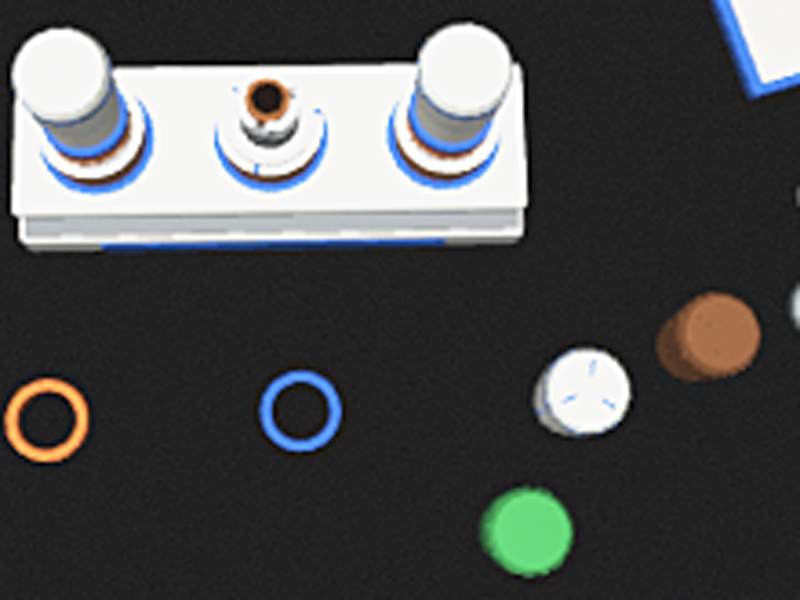

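The crop confirms it: only the head at crop (588,392), top view (326,218), is white with three blue marks. The brown and green ones are decoys. Next is a move planner, with the first stop above the head.

```bash
cat >> h.py <<'E'
def yaw(): 
    T=pose();return np.degrees(np.arctan2(T[1,0],T[0,0]))
def plan(x,y,z,yw,n):
    "identical rows (scaled shift, scaled turn) to reach pose, tool pointing down"
    T=pose();G=np.eye(4);a=np.radians(yw)
    G[:3,:3]=np.c_[[np.cos(a),np.sin(a),0],[np.sin(a),-np.cos(a),0],[0,0,-1]];G[:3,3]=x,y,z
    D=np.linalg.inv(T)@G;rv=Ro.from_matrix(D[:3,:3]).as_rotvec()/n
    S=sum(Ro.from_rotvec(rv*k).as_matrix() for k in range(n))
    t=np.linalg.solve(S,D[:3,3])
    print(n,"rows:",(t/.04).round(3),(np.degrees(rv)/4).round(3),"now",T[:3,3].round(4),round(yaw(),2))
E
python3 -c "
from h import *
plan(.455,-.18,.21,90,18)"
```

```text
18 rows: [ 0.701 -0.075 -0.001] [-0.001 -0.001 -0.978] now [ 0.2094 -0.5882  0.209 ] 19.58
```

Emit:
jog_arm(
  motion=[0.7,-0.075,0,0,0,-0.98,-1,0.7,-0.075,0,0,0,-0.98,-1,0.7,-0.075,0,0,0,-0.98,-1,0.7,-0.075,0,0,0,-0.98,-1,0.7,-0.075,0,0,0,-0.98,-1,0.7,-0.075,0,0,0,-0.98,-1,0.7,-0.075,0,0,0,-0.98,-1,0.7,-0.075,0,0,0,-0.98,-1,0.7,-0.075,0,0,0,-0.98,-1],
)

```text
time: 1.23
position: [0.3971, -0.4228, 0.2095]
tool_rot: [0.887, 0.462, -0.0, -0.0]
ft_force: [-0.2, -0.1, -0.4]
grip_width: 0.0867
grip_force: 0.0
```

Emit:
jog_arm(
  motion=[0.7,-0.075,0,0,0,-0.98,-1,0.7,-0.075,0,0,0,-0.98,-1,0.7,-0.075,0,0,0,-0.98,-1,0.7,-0.075,0,0,0,-0.98,-1,0.7,-0.075,0,0,0,-0.98,-1,0.7,-0.075,0,0,0,-0.98,-1,0.7,-0.075,0,0,0,-0.98,-1,0.7,-0.075,0,0,0,-0.98,-1,0.7,-0.075,0,0,0,-0.98,-1,0,0,0,0,0,0,-1,0,0,0,0,0,0,-1],
)

```text
time: 2.6
position: [0.4546, -0.1817, 0.21]
tool_rot: [0.706, 0.708, -0.0, 0.0]
ft_force: [1.3, -0.1, -0.3]
grip_width: 0.0872
grip_force: 0.0
```

```bash
python3 - <<'E'
from h import *
C=cam("wrist");im=robot.camera("wrist");cv2.imwrite("pics/w_head.png",im)
np.save("Chead.npy",np.array(C,dtype=object),allow_pickle=True)
cs,_=cv2.findContours(mask(im,"white"),cv2.RETR_EXTERNAL,cv2.CHAIN_APPROX_NONE)
for c in cs:
    if len(c)>60: print(cv2.boundingRect(c),np.round(circ(plane(C,c[:,0],.08)),4))
print(proj(C,[.4434,-.188,.08]))
plan(.431,.203,.21,90,12)
E
```

```text
(287, 302, 33, 25) [ 0.5023 -0.3351  0.017 ]
(218, 155, 61, 58) [ 0.4438 -0.1886  0.0283]
(391, 0, 121, 145) [ 0.6243 -0.0925  0.058 ]
(365, 0, 36, 143) [ 0.5642 -0.0883  0.0383]
[[247.35565381 183.32079248]]
12 rows: [ 0.802 -0.049 -0.   ] [0.001 0.001 0.002] now [ 0.4547 -0.182   0.21  ] 90.09
```

View pics/w_head.png

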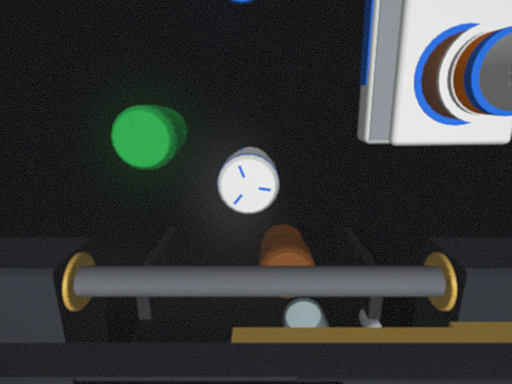

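The wrist view shows the white head at (248,184) with lug marks near (241,171), (264,189) and (238,199). Next I'll move over the orange ring.

Emit:
jog_arm(
  motion=[0.8,0.05,0,0,0,0,-1,0.8,0.05,0,0,0,0,-1,0.8,0.05,0,0,0,0,-1,0.8,0.05,0,0,0,0,-1,0.8,0.05,0,0,0,0,-1,0.8,0.05,0,0,0,0,-1,0.8,0.05,0,0,0,0,-1,0.8,0.05,0,0,0,0,-1,0.8,0.05,0,0,0,0,-1,0.8,0.05,0,0,0,0,-1,0.8,0.05,0,0,0,0,-1,0.8,0.05,0,0,0,0,-1],
)

```text
time: 4.15
position: [0.4785, 0.2032, 0.2099]
tool_rot: [0.707, 0.707, 0.0, 0.0]
ft_force: [1.0, 0.3, 0.1]
grip_width: 0.0873
grip_force: 0.0
```

```bash
python3 - <<'E'
from h import *
C=cam("wrist");im=robot.camera("wrist");cv2.imwrite("pics/w_or.png",im)
for n,z in(("orange",.014),("blue",.009)):
    cs,_=cv2.findContours(mask(im,n),cv2.RETR_EXTERNAL,cv2.CHAIN_APPROX_NONE)
    for c in cs:
        if len(c)>60: print(n,cv2.boundingRect(c),np.round(circ(plane(C,c[:,0],z)),4))
# head marks
im=cv2.imread("pics/w_head.png");C=np.load("Chead.npy",allow_pickle=True)
m=mask(im,"blue");k=np.zeros_like(m);cv2.circle(k,(248,184),27,255,-1);v,u=np.nonzero(m&k)
P=plane(C,np.c_[u,v],.08)[:,:2]-[.4438,-.1886]
a=np.degrees(np.arctan2(P[:,1],P[:,0]));print("marks",len(a),np.round(np.sort(a)),"phase",np.degrees(np.angle(np.exp(3j*np.radians(a)).mean()))/3)
print("tcp px",proj(cam("wrist"),pose()[:3,3]))
E
```

```text
orange (397, 207, 53, 51) [0.6873 0.1095 0.0381]
orange (190, 136, 55, 54) [0.4305 0.2028 0.0304]
orange (281, 0, 22, 24) [0.5173 0.3649 0.0142]
blue (321, 297, 7, 30) [0.564  0.0021 0.0147]
blue (203, 296, 48, 29) [0.4363 0.0111 0.0261]
blue (403, 212, 78, 55) [0.7048 0.0973 0.0418]
blue (324, 195, 8, 71) [0.5553 0.1164 0.0284]
blue (369, 182, 78, 73) [0.6624 0.1295 0.0479]
marks 65 [-127. -126. -126. -126. -125. -125. -125. -125. -124. -124. -124. -123.
 -123. -123. -122. -122. -122. -122. -121. -121. -121. -120. -119.  -23.
  -22.  -21.  -20.  -19.  -19.  -19.  -18.  -18.  -18.  -17.  -17.  -16.
  -16.  -16.  -15.  -15.  -15.  -15.  -14.  -14.  113.  113.  114.  114.
  115.  115.  115.  115.  115.  116.  116.  116.  117.  117.  118.  118.
  118.  119.  120.  121.  122.] phase -7.874958398960367
tcp px [[259.29928844 232.08208941]]
```

I got the sign of y wrong on that move, so I'll correct it now. Both cameras agree on the orange ring at (0.4305, 0.2028). I'll descend and grip it.

Emit:
jog_arm(
  motion=[0,-0.6,0.6,0,0,0,-1,0,-0.6,0.6,0,0,0,-1,0,0,0.9,0,0,0,-1,0,0,0.9,0,0,0,-1,0,0,0.9,0,0,0,-1,0,0,0.6,0,0,0,-1,0,0,0.3,0,0,0,-1,0,0,0.1,0,0,0,-1,0,0,0,0,0,0,1,0,0,0,0,0,0,1,0,0,0,0,0,0,1,0,0,0,0,0,0,1],
  grip_force=15,
)

```text
time: 5.7
position: [0.4296, 0.2029, 0.0144]
tool_rot: [0.706, 0.708, 0.0, 0.0]
ft_force: [0.1, -0.4, -0.1]
grip_width: 0.0551
grip_force: 0.0
```

```bash
python3 - <<'E'
from h import *
o=robot.get_obs();print(o["position"],o["grip_width"],o["grip_force"],yaw())
plan(.59,.034,.317,90,12)
E
```

```text
[0.42958333 0.20294626 0.01438334] 0.05509788962429165 0.0 90.1553052685151
12 rows: [-0.352  0.334 -0.63 ] [ 0.001 -0.     0.003] now [0.4296 0.2029 0.0144] 90.16
```

```bash
python3 - <<'E'
from h import *
C=cam("wrist");im=robot.camera("wrist");cv2.imwrite("pics/g1.png",im)
o=robot.get_obs();print(o["grip_width"],o["grip_force"],proj(C,pose()[:3,3]))
cs,_=cv2.findContours(mask(im,"orange"),cv2.RETR_EXTERNAL,cv2.CHAIN_APPROX_NONE)
for c in cs:
    if len(c)>60: print(cv2.boundingRect(c),np.round(circ(plane(C,c[:,0],.014)),4))
E
```

```text
0.05074791206627681 0.0 [[259.17879372 232.03811823]]
(244, 264, 34, 2) [0.4304 0.1719 0.0115]
(221, 195, 79, 68) [0.4302 0.2047 0.0211]
(208, 176, 104, 69) [0.4299 0.2052 0.0293]
```

View pics/g1.png

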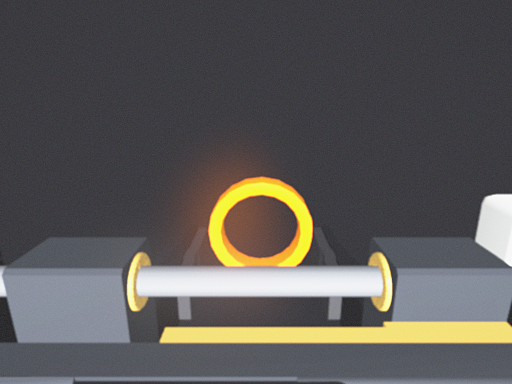

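The ring sits between the fingers, which are still closing. I'll let them finish.

Emit:
jog_arm(
  motion=[0,0,0,0,0,0,1,0,0,0,0,0,0,1,0,0,0,0,0,0,1],
)

```text
time: 6.12
position: [0.4293, 0.2028, 0.0139]
tool_rot: [0.706, 0.708, -0.0, -0.0]
ft_force: [-0.0, -0.5, 0.5]
grip_width: 0.0211
grip_force: 0.0
```

```bash
python3 - <<'E'
from h import *
C=cam("wrist");im=robot.camera("wrist");cv2.imwrite("pics/g2.png",im)
o=robot.get_obs();print(o["grip_width"],o["grip_force"],o["ft_force"],o["position"])
m=mask(im,"orange");v,u=np.nonzero(m);print(u.min(),u.max(),v.min(),v.max(),proj(C,[[.4305,.2028,.014],[.4305,.2328,.014],[.4005,.2028,.014]]))
cv2.imwrite("pics/g2c.png",cv2.resize(im[150:340,140:390],(750,570),interpolation=cv2.INTER_CUBIC))
E
```

```text
0.01698368665311402 0.0 [ 0.3149932   0.25441676 -0.32267072] [0.42931667 0.20283138 0.01392802]
208 313 176 265 [[261.34185892 232.21262694]
 [261.54812635 181.44141554]
 [208.85109107 232.12601086]]
```

View pics/g2c.png

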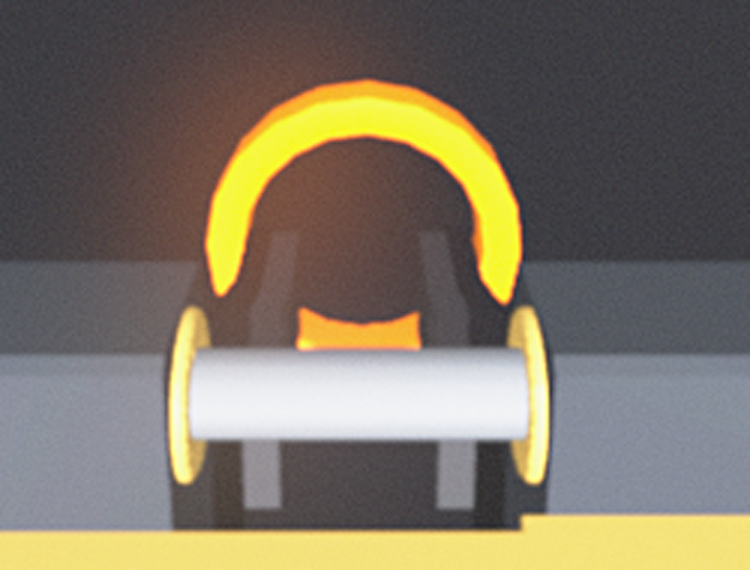

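The fingers shut above the ring: it hasn't moved, the width is 17 mm and there's no force. So the tips stand higher than stated. I'll reopen and feel downward in small steps, watching the force.

Emit:
jog_arm(
  motion=[0,0,0,0,0,0,-1,0,0,0,0,0,0,-1,0,0,0,0,0,0,-1,0,0,0,0,0,0,-1,0,0,0,0,0,0,-1,0,0,0,0,0,0,-1,0,0,0,0,0,0,-1,0,0,0.06,0,0,0,-1,0,0,0.06,0,0,0,-1,0,0,0,0,0,0,-1],
)

```text
time: 7.42
position: [0.4291, 0.2028, 0.0089]
tool_rot: [0.706, 0.708, -0.0, -0.0]
ft_force: [-0.2, 0.2, 0.6]
grip_width: 0.0872
grip_force: 0.0
```

```bash
python3 - <<'E'
from h import *
im=robot.camera("wrist");cv2.imwrite("pics/g3.png",im)
C=cam("wrist");o=robot.get_obs();print(o["grip_width"],o["ft_force"],o["position"])
h=cv2.convertScaleAbs(im,alpha=3,beta=20)
cv2.imwrite("pics/g3c.png",cv2.resize(h[120:345,120:400],(784,590),interpolation=cv2.INTER_CUBIC))
E
```

```text
0.08727408002232555 [-0.51873365  0.75405956  0.9281155 ] [0.42920289 0.20280381 0.00898628]
```

View pics/g3c.png

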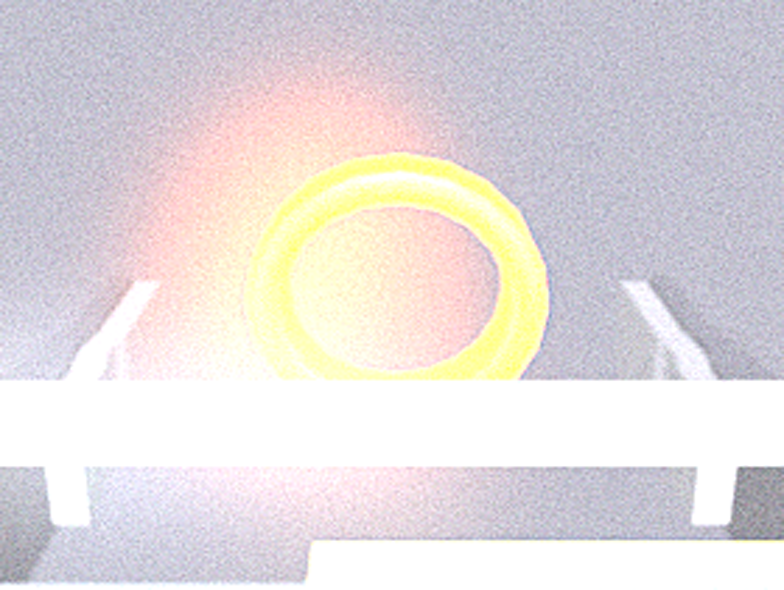

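Emit:
jog_arm(
  motion=[0,0,0.08,0,0,0,-1,0,0,0.08,0,0,0,-1,0,0,0.05,0,0,0,-1],
)

```text
time: 7.85
position: [0.4292, 0.2028, 0.0005]
tool_rot: [0.706, 0.708, -0.0, -0.0]
ft_force: [-0.0, 0.3, 0.0]
grip_width: 0.0873
grip_force: 0.0
```

Emit:
jog_arm(
  motion=[0,0,0.08,0,0,0,-1,0,0,0.08,0,0,0,-1,0,0,0,0,0,0,-1],
)

```text
time: 8.22
position: [0.4291, 0.2028, -0.0059]
tool_rot: [0.706, 0.708, -0.0, -0.0]
ft_force: [0.3, -0.4, 0.4]
grip_width: 0.0869
grip_force: 0.0
```

Emit:
jog_arm(
  motion=[0,0,0.05,0,0,0,-1,0,0,0.05,0,0,0,-1,0,0,0,0,0,0,-1],
)

```text
time: 8.6
position: [0.4292, 0.2028, -0.0098]
tool_rot: [0.706, 0.708, -0.0, -0.0]
ft_force: [0.8, 0.4, 0.0]
grip_width: 0.0874
grip_force: 0.0
```

Emit:
jog_arm(
  motion=[0,0,0,0,0,0,1,0,0,0,0,0,0,1,0,0,0,0,0,0,1,0,0,0,0,0,0,1,0,0,0,0,0,0,1],
)

```text
time: 9.22
position: [0.4294, 0.2028, -0.0096]
tool_rot: [0.706, 0.708, 0.0, 0.0]
ft_force: [0.7, 0.0, 1.0]
grip_width: 0.0602
grip_force: 15.0
```

```bash
python3 - <<'E'
from h import *
C=cam("wrist");im=robot.camera("wrist");cv2.imwrite("pics/g4.png",im)
o=robot.get_obs();print(o["grip_width"],o["grip_force"],o["ft_force"],o["position"],yaw())
cs,_=cv2.findContours(mask(im,"orange"),cv2.RETR_EXTERNAL,cv2.CHAIN_APPROX_NONE)
for c in cs:
    if len(c)>60: print(cv2.boundingRect(c),np.round(circ(plane(C,c[:,0],.014)),4))
plan(.4292,.2028,.33,90,9)
plan(.60,.034,.33,90,9)
E
```

```text
0.06022143870442852 15.000018534483388 [ 0.53987074 -0.03036329  0.94250866] [ 0.42938318  0.20283311 -0.00960213] 90.14474545955615
(273, 211, 32, 55) [0.4327 0.2056 0.0183]
(214, 210, 38, 56) [0.4265 0.2053 0.019 ]
(199, 187, 120, 77) [0.4291 0.2057 0.0293]
9 rows: [-0.    -0.    -0.943] [ 0.    -0.     0.004] now [ 0.4294  0.2028 -0.0096] 90.14
9 rows: [-0.47   0.473 -0.943] [ 0.    -0.     0.004] now [ 0.4294  0.2028 -0.0096] 90.14
```

The ring is gripped at 60.2 mm, and its underside is at TCP z + 9.6 mm. I'll lift it and go over to look at the bottle neck.

Emit:
jog_arm(
  motion=[0,0,-1,0,0,0,1,0,0,-1,0,0,0,1,0,0,-1,0,0,0,1,0,0,-1,0,0,0,1,-0.7,0.61,-0.56,0,0,0,1,-0.7,0.61,-0.56,0,0,0,1,-0.7,0.61,-0.56,0,0,0,1,-0.7,0.61,-0.56,0,0,0,1,-0.7,0.61,-0.56,0,0,0,1,-0.7,0.61,-0.56,0,0,0,1,-0.7,0.61,-0.56,0,0,0,1,-0.7,0.61,-0.56,0,0,0,1],
  grip_force=20,
)

```text
time: 10.78
position: [0.6252, -0.0215, 0.3298]
tool_rot: [0.706, 0.708, -0.0, -0.001]
ft_force: [0.4, 1.2, -0.4]
grip_width: 0.0598
grip_force: 20.0
```

Emit:
jog_arm(
  motion=[0,0,0,0,0,0,1,0,0,0,0,0,0,1],
)

```text
time: 11.02
position: [0.6239, -0.0202, 0.3285]
tool_rot: [0.706, 0.708, -0.001, -0.001]
ft_force: [-1.2, -0.0, -0.4]
grip_width: 0.0597
grip_force: 20.0
```

```bash
python3 - <<'E'
from h import *
C=cam("wrist");im=robot.camera("wrist");cv2.imwrite("pics/b1.png",im);np.save("Cb1.npy",np.array(C,dtype=object),allow_pickle=True)
o=robot.get_obs();print(o["grip_width"],o["position"],yaw(),proj(C,[.625,.034,.168]))
for z,n in((.168,"orange"),(.115,"blue")):
  cs,_=cv2.findContours(mask(im,n),cv2.RETR_EXTERNAL,cv2.CHAIN_APPROX_NONE)
  for c in cs:
    if len(c)>15: print(n,cv2.boundingRect(c),np.round(circ(plane(C,c[:,0],z)),4))
cv2.imwrite("pics/b1v.png",cv2.resize(im,None,fx=1.5,fy=1.5,interpolation=cv2.INTER_CUBIC))
E
```

```text
0.06022583890656707 [ 0.62361217 -0.01980129  0.32830627] 90.17204993921833 [[260.83468882 116.6084119 ]]
orange (172, 321, 10, 10) [ 0.525  -0.2117  0.0051]
orange (118, 297, 5, 9) [ 0.4597 -0.1777  0.0037]
orange (236, 296, 47, 7) [ 0.6235 -0.1604  0.0206]
orange (200, 189, 119, 77) [ 0.6236 -0.1051  0.0574]
orange (250, 102, 28, 29) [0.6281 0.0341 0.0134]
blue (298, 317, 49, 10) [ 0.7116 -0.2506  0.0201]
blue (285, 217, 5, 9) [ 0.6578 -0.0976  0.004 ]
blue (240, 210, 9, 17) [ 0.608  -0.0954  0.0091]
blue (240, 178, 53, 20) [ 0.6296 -0.0777  0.0339]
blue (218, 170, 1, 11) [ 0.1626 -0.0248  0.4113]
blue (217, 148, 1, 14) [0.163  0.0005 0.4106]
blue (216, 127, 1, 15) [0.1628 0.025  0.4105]
blue (215, 106, 1, 14) [0.162  0.0497 0.411 ]
blue (112, 102, 42, 43) [0.477  0.0225 0.0238]
blue (213, 82, 2, 21) [0.5378 0.0587 0.0352]
blue (231, 77, 62, 30) [0.6273 0.0378 0.0352]
blue (209, 7, 6, 72) [0.5565 0.1079 0.0255]
blue (308, 6, 7, 193) [0.6336 0.0401 0.0779]
blue (237, 0, 52, 18) [0.6265 0.1608 0.0254]
blue (226, 0, 73, 39) [0.6262 0.1517 0.0363]
```

View pics/b1v.png

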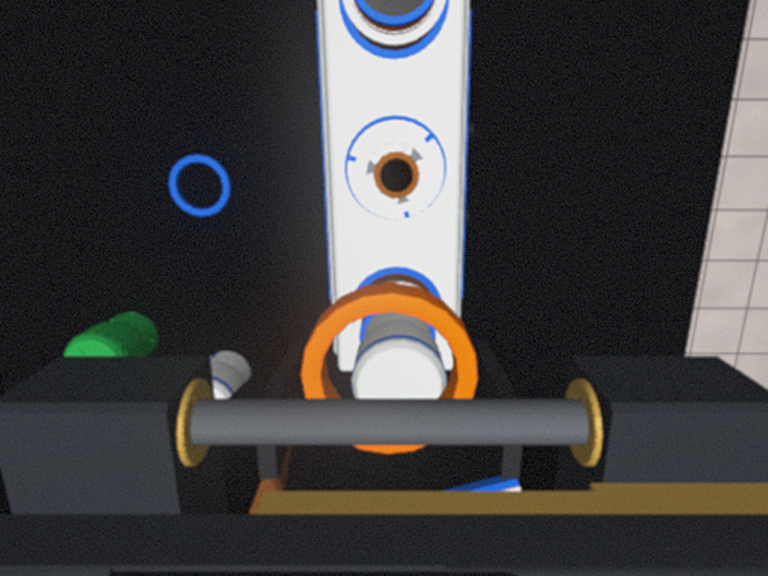

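The wrist view shows the open neck rim at px (264,116). The plate's gap marks are near (287,91), (234,105) and (271,143). The orange ring is held at the bottom of the picture.

```bash
python3 - <<'E'
from h import *
im=cv2.imread("pics/b1.png");C=np.load("Cb1.npy",allow_pickle=True)
hsv=cv2.cvtColor(im,cv2.COLOR_BGR2HSV);m=cv2.inRange(hsv,(95,70,60),(130,255,255))
c0=proj(C,[.628,.0345,.115])[0];v,u=np.nonzero(m);P=plane(C,np.c_[u,v],.115)[:,:2]
w=hsv[v,u,1].astype(float)
for cen in ([.628,.0345],):
  for it in range(3):
    D=P-cen;r=np.hypot(*D.T);a=np.degrees(np.arctan2(D[:,1],D[:,0]))
    k=(r>.029)&(r<.0345)
    lab=[]
    for g in (0,120,240):
        pass
    print(np.c_[np.round(r[k]*1000,1),a[k].round(),u[k],v[k]].tolist() if it==0 else "")
    break
  # ring outline r>.0345
  k=(r>.035)&(r<.045)
  for z in(.082,.115):
    Q=plane(C,np.c_[u[k],v[k]],z);print("outline",z,np.round(circ(Q),4),k.sum())
# triangulate neck rim
def rim(i,x,y,s=25):
    h=cv2.cvtColor(i,cv2.COLOR_BGR2HSV)[y-s:y+s,x-s:x+s];q=cv2.inRange(h,(5,120,60),(22,255,255))
    cs,_=cv2.findContours(q,cv2.RETR_EXTERNAL,cv2.CHAIN_APPROX_NONE);c=max(cs,key=len)[:,0]+[x-s,y-s]
    (e,ax,_)=cv2.fitEllipse(c);print(e,ax);return np.array(e)
e1=rim(im,264,116);e2=rim(cv2.imread("pics/top0.png"),239,138,9)
Ct=cam("top")
for z in(.155,.16,.165,.168,.17):print(z,plane(C,e1,z)[0,:2].round(4),plane(Ct,e2,z)[0,:2].round(4))
E
```

```text
[[33.5, 46.0, 284.0, 91.0], [34.3, 45.0, 285.0, 91.0], [31.9, 47.0, 283.0, 92.0], [32.7, 45.0, 284.0, 92.0], [33.5, 44.0, 285.0, 92.0], [34.3, 42.0, 286.0, 92.0], [31.2, 45.0, 283.0, 93.0], [32.0, 44.0, 284.0, 93.0], [32.8, 42.0, 285.0, 93.0], [33.6, 41.0, 286.0, 93.0], [31.3, 42.0, 284.0, 94.0], [32.1, 41.0, 285.0, 94.0], [33.8, 163.0, 235.0, 104.0], [33.5, 165.0, 235.0, 105.0], [32.4, 164.0, 236.0, 105.0], [34.3, 167.0, 234.0, 106.0], [33.2, 166.0, 235.0, 106.0], [32.1, 166.0, 236.0, 106.0], [33.0, 168.0, 235.0, 107.0], [31.9, 168.0, 236.0, 107.0], [32.8, -76.0, 270.0, 141.0], [33.1, -74.0, 271.0, 141.0], [33.7, -78.0, 269.0, 142.0], [34.0, -76.0, 270.0, 142.0], [34.2, -75.0, 271.0, 142.0]]
outline 0.082 [0.6281 0.0336 0.0406] 277
outline 0.115 [0.6278 0.0353 0.0374] 277
(263.8819274902344, 116.19095611572266) (27.701438903808594, 28.55426788330078)
(237.95103454589844, 137.1376953125) (10.637627601623535, 11.030843734741211)
0.155 [0.6282 0.0336] [0.6317 0.0355]
0.16 [0.6281 0.0339] [0.63   0.0353]
0.165 [0.6281 0.0342] [0.6283 0.0352]
0.168 [0.628  0.0344] [0.6273 0.0351]
0.17 [0.628  0.0345] [0.6267 0.035 ]
```

Emit:
jog_arm(
  motion=[0.68,0.055,0,0,0,0,1,0.68,0.055,0,0,0,0,1,0,0,0.8,0,0,0,1,0,0,0.8,0,0,0,1,0,0,0.8,0,0,0,1,0,0,0.8,0,0,0,1,0,0,0.5,0,0,0,1,0,0,0,0,0,0,1,0,0,0,0,0,0,1,0,0,0,0,0,0,1],
)

```text
time: 12.32
position: [0.63, 0.0339, 0.1829]
tool_rot: [0.706, 0.708, 0.001, 0.001]
ft_force: [0.0, -0.3, -0.4]
grip_width: 0.0601
grip_force: 20.0
```

```bash
python3 - <<'E'
from h import *
plan(.628,.0348,.18,90,1)
C=cam("wrist");im=robot.camera("wrist");cv2.imwrite("pics/b2.png",im)
print(robot.get_obs()["position"],proj(C,[[.628,.0348,.168],[.628,.0348,.162]]))
cv2.imwrite("pics/b2v.png",cv2.resize(im[120:320,140:380],(720,600),interpolation=cv2.INTER_CUBIC))
E
```

```text
1 rows: [ 0.022 -0.051  0.072] [0.034 0.004 0.041] now [0.63   0.0339 0.1829] 90.16
[0.62999452 0.03382573 0.18280599] [[255.93954445 221.00841157]
 [256.00286133 217.49458783]]
```

View pics/b2v.png

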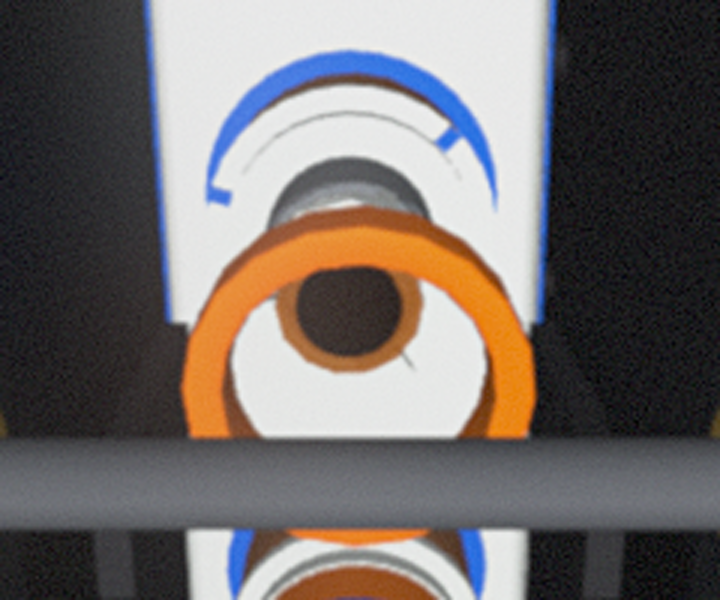

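The neck shows through the ring, with the ring about 1.7 mm too far in +x. I'll correct that and descend in steps.

Emit:
jog_arm(
  motion=[0.02,-0.05,0,0,0,0.04,1,0,0,0,0,0,0,1,0,0,0.3,0,0,0,1,0,0,0.2,0,0,0,1,0,0,0,0,0,0,1],
)

```text
time: 13.0
position: [0.6264, 0.0346, 0.16]
tool_rot: [0.707, 0.707, -0.001, -0.001]
ft_force: [-0.7, -0.3, 0.4]
grip_width: 0.0599
grip_force: 20.0
```

Emit:
jog_arm(
  motion=[0,0,0,0,0,0,1,0,0,0,0,0,0,1],
)

```text
time: 13.25
position: [0.6276, 0.0345, 0.1618]
tool_rot: [0.707, 0.707, 0.0, 0.0]
ft_force: [1.0, 0.1, -0.4]
grip_width: 0.06
grip_force: 20.0
```

Centred within the ±1.8 mm play. Lowering gently now.

Emit:
jog_arm(
  motion=[0,0,0.15,0,0,0,1,0,0,0.15,0,0,0,1,0,0,0.15,0,0,0,1,0,0,0,0,0,0,1],
)

```text
time: 13.75
position: [0.6267, 0.0346, 0.1426]
tool_rot: [0.707, 0.707, -0.001, -0.001]
ft_force: [0.5, 0.3, -0.5]
grip_width: 0.06
grip_force: 20.0
```

Emit:
jog_arm(
  motion=[0,0.01,0.18,0,0,0,1,0,0,0.18,0,0,0,1,0,0,0.18,0,0,0,1,0,0,0.14,0,0,0,1,0,0,0,0,0,0,1,0,0,0,0,0,0,1],
)

```text
time: 14.5
position: [0.628, 0.0345, 0.1165]
tool_rot: [0.707, 0.707, 0.0, 0.0]
ft_force: [0.1, -0.1, -1.1]
grip_width: 0.0595
grip_force: 20.0
```

Emit:
jog_arm(
  motion=[0,0,0.07,0,0,0,1,0,0,0,0,0,0,1,0,0,0,0,0,0,-1,0,0,0,0,0,0,-1,0,0,0,0,0,0,-1,0,0,-0.5,0,0,0,-1,0,0,-1,0,0,0,-1,0,0,-1,0,0,0,-1,0,0,-1,0,0,0,-1,0,-0.6,-0.8,0,0,0,-1,0,-0.8,0,0,0,0,-1,0,0,0,0,0,0,-1],
)

```text
time: 16.0
position: [0.5696, 0.0349, 0.2862]
tool_rot: [0.707, 0.707, -0.0, -0.0]
ft_force: [-0.4, 0.9, -0.6]
grip_width: 0.0877
grip_force: 0.0
```

```bash
python3 - <<'E'
from h import *
C=cam("wrist");im=robot.camera("wrist");cv2.imwrite("pics/b3.png",im)
o=robot.get_obs();print(o["position"],o["grip_width"],proj(C,[.628,.0348,.135]))
for n,z in(("orange",.135),("orange",.121),("blue",.009)):
  cs,_=cv2.findContours(mask(im,n),cv2.RETR_EXTERNAL,cv2.CHAIN_APPROX_NONE)
  for c in cs:
    if len(c)>60: print(n,cv2.boundingRect(c),np.round(circ(plane(C,c[:,0],z)),4))
plan(.4365,.0145,.06,90,10)
plan(.4365,.0145,-.0095,90,10)
cv2.imwrite("pics/b3v.png",im[60:330,120:480])
E
```

```text
[0.57118846 0.03463328 0.28605193] 0.08736446937469042 [[317.13463126 171.99698277]]
orange (291, 253, 41, 12) [ 0.6275 -0.0797  0.0227]
orange (308, 165, 31, 34) [0.6341 0.0255 0.0156]
orange (288, 143, 58, 56) [0.6272 0.0348 0.0266]
orange (291, 253, 41, 12) [ 0.63   -0.0879  0.0237]
orange (308, 165, 31, 34) [0.6369 0.0218 0.0163]
orange (288, 143, 58, 56) [0.6297 0.0315 0.0277]
blue (295, 301, 58, 25) [ 0.6797 -0.2593  0.054 ]
blue (297, 259, 35, 8) [ 0.6527 -0.1421  0.0164]
blue (275, 230, 66, 37) [ 0.6418 -0.1304  0.0461]
blue (142, 145, 45, 43) [0.4367 0.0136 0.0304]
blue (275, 127, 67, 58) [0.6398 0.0183 0.047 ]
blue (250, 49, 6, 196) [0.7267 0.0351 0.1832]
blue (290, 17, 46, 56) [0.6483 0.1777 0.0382]
blue (274, 13, 64, 74) [0.6386 0.1695 0.0478]
10 rows: [-0.05  -0.337  0.565] [ 0.001  0.    -0.001] now [0.5712 0.0346 0.2861] 89.98
10 rows: [-0.05  -0.337  0.739] [ 0.001  0.    -0.001] now [0.5712 0.0346 0.2861] 89.98
```

View pics/b3v.png

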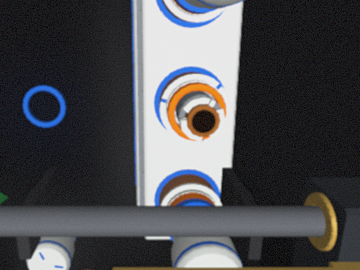

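The orange ring lies centred around the stem at (0.6272, 0.0348). Next is the blue ring at (0.4367, 0.014).

Emit:
jog_arm(
  motion=[-0.075,-0.48,0.7,0,0,0,-1,-0.075,-0.48,0.7,0,0,0,-1,-0.075,-0.48,0.7,0,0,0,-1,-0.075,-0.48,0.7,0,0,0,-1,-0.075,-0.48,0.7,0,0,0,-1,-0.075,-0.48,0.7,0,0,0,-1,-0.075,-0.48,0.7,0,0,0,-1,0,0,0,0,0,0,-1,0,0,0,0,0,0,-1],
)

```text
time: 17.18
position: [0.4398, 0.0131, 0.09]
tool_rot: [0.707, 0.707, 0.001, 0.001]
ft_force: [0.6, 0.3, 0.1]
grip_width: 0.087
grip_force: 0.0
```

```bash
python3 - <<'E'
from h import *
C=cam("wrist");im=robot.camera("wrist");cv2.imwrite("pics/r2.png",im)
for n,z in(("blue",.009),):
  cs,_=cv2.findContours(mask(im,n),cv2.RETR_EXTERNAL,cv2.CHAIN_APPROX_NONE)
  for c in cs:
    if len(c)>60: print(n,cv2.boundingRect(c),np.round(circ(plane(C,c[:,0],z)),4))
plan(.4367,.0140,-.011,90,1)
E
```

```text
blue (217, 153, 76, 75) [0.4361 0.0138 0.0305]
blue (400, 0, 50, 267) [0.5681 0.0517 0.0625]
1 rows: [ 0.024 -0.093  2.533] [ 0.056  0.011 -0.005] now [0.44   0.0131 0.0903] 89.98
```

Emit:
jog_arm(
  motion=[0.02,-0.09,0.7,0,0,0,-1,0,0,0.7,0,0,0,-1,0,0,0.6,0,0,0,-1,0,0,0.35,0,0,0,-1,0,0,0.18,0,0,0,-1,0,0,0,0,0,0,-1,0,0,0,0,0,0,1,0,0,0,0,0,0,1,0,0,0,0,0,0,1,0,0,0,0,0,0,1,0,0,0,0,0,0,1],
)

```text
time: 18.6
position: [0.434, 0.0143, -0.0114]
tool_rot: [0.707, 0.707, 0.0, 0.0]
ft_force: [0.1, -1.0, 4.2]
grip_width: 0.0597
grip_force: 20.0
```

Emit:
jog_arm(
  motion=[0,0,-0.6,0,0,0,1,0,0,-1,0,0,0,1,0,0,-1,0,0,0,1,0.07,0.4,-1,0,0,0,1,0.07,0.7,-1,0,0,0,1,0.07,0.7,-0.5,0,0,0,1,0.07,0.8,0,0,0,0,1,0.07,0.8,0,0,0,0,1,0.08,0.8,0,0,0,0,1,0.08,0.65,0,0,0,0,1,0,0,0,0,0,0,1,0,0,0,0,0,0,1],
)

```text
time: 20.1
position: [0.6261, 0.0348, 0.1916]
tool_rot: [0.707, 0.707, -0.001, -0.001]
ft_force: [0.0, 0.3, 0.2]
grip_width: 0.0597
grip_force: 20.0
```

```bash
python3 - <<'E'
from h import *
C=cam("wrist");im=robot.camera("wrist");cv2.imwrite("pics/b4.png",im)
h=cv2.cvtColor(im,cv2.COLOR_BGR2HSV);q=cv2.inRange(h,(3,100,40),(22,255,255));q[262:]=0
cs,_=cv2.findContours(q,cv2.RETR_EXTERNAL,cv2.CHAIN_APPROX_NONE)
for c in cs:
    if len(c)>25:print(cv2.boundingRect(c),np.round(circ(plane(C,c[:,0],.168)),4))
m=mask(im,"blue");m[262:]=0
cs,_=cv2.findContours(m,cv2.RETR_EXTERNAL,cv2.CHAIN_APPROX_NONE)
for c in cs:
    if len(c)>60:print("blue",cv2.boundingRect(c))
print("neck exp",proj(C,[.628,.0348,.168]),"ring exp", proj(C,(pose()@np.array([[0,0,-.0204,1],[0,.03,-.0204,1],[0,-.03,-.0204,1],[.03,0,-.0114,1]]).T).T[:,:3]))
plan(.6278,.0347,.17,90,1)
E
```

```text
(377, 252, 20, 10) [0.7104 0.006  0.0047]
(123, 252, 19, 10) [0.5412 0.0059 0.0046]
(240, 209, 46, 30) [0.6278 0.0334 0.0124]
(222, 160, 80, 47) [0.6275 0.0477 0.0219]
(261, 145, 17, 4) [0.6306 0.0723 0.0086]
blue (201, 191, 117, 71)
blue (216, 137, 93, 49)
blue (221, 38, 80, 26)
blue (208, 37, 104, 48)
blue (188, 36, 15, 191)
blue (322, 33, 11, 195)
neck exp [[262.4045001  217.36671113]] ring exp [[259.20101385 248.34141736]
 [317.80899965 248.31524437]
 [200.59983992 248.3675873 ]
 [259.17029706 187.16121046]]
1 rows: [-0.003  0.046  0.546] [-0.038 -0.003 -0.004] now [0.626  0.0348 0.1918] 89.98
```

```bash
python3 - <<'E'
from h import *
im=cv2.imread("pics/b4.png");C=cam("wrist")
for r in list(range(180,208,1))+list(range(292,312,1)): print(r,im[r,256:263].mean(0).round().astype(int),end="; ")
T=pose()
for x in(-.03,-.0228,.0228,.03):
  print(x,proj(C,(T@np.array([[x,0,-.0204,1],[x,0,-.0114,1]]).T).T[:,:3])[:,1])
E
```

```text
180 [147 140 137]; 181 [150 145 141]; 182 [147 146 143]; 183 [151 151 149]; 184 [170 172 170]; 185 [209 210 208]; 186 [230 231 230]; 187 [233 234 233]; 188 [233 235 234]; 189 [230 232 231]; 190 [188 173 167]; 191 [140  98  83]; 192 [132  71  46]; 193 [141  75  49]; 194 [171  90  52]; 195 [221 118  64]; 196 [232 127  66]; 197 [230 125  64]; 198 [228 122  62]; 199 [226 120  60]; 200 [225 119  60]; 201 [223 116  57]; 202 [222 116  59]; 203 [221 115  57]; 204 [220 113  57]; 205 [219 111  56]; 206 [197 100  53]; 207 [133  71  51]; 292 [112 106 104]; 293 [105 100  97]; 294 [99 97 97]; 295 [101  90  88]; 296 [147  92  70]; 297 [202 102  53]; 298 [208 112  71]; 299 [167 125 112]; 300 [135 133 129]; 301 [151 155 151]; 302 [195 199 197]; 303 [160 169 189]; 304 [ 85 106 159]; 305 [ 37  78 148]; 306 [ 30  76 146]; 307 [ 40  81 150]; 308 [ 37  82 150]; 309 [ 36  80 149]; 310 [ 34  80 149]; 311 [ 33  80 151]; -0.03 [298.82446883 289.33465031]
-0.0228 [287.08699732 278.04119998]
0.0228 [205.97614905 200.32588239]
0.03 [191.98753428 186.98038286]
```

Emit:
jog_arm(
  motion=[0,0.045,0.2,0,0,0,1,0,0,0.2,0,0,0,1,0,0,0.1,0,0,0,1,0,0,0,0,0,0,1,0,0,0,0,0,0,1],
)

```text
time: 20.78
position: [0.6297, 0.0347, 0.1725]
tool_rot: [0.707, 0.707, 0.0, 0.0]
ft_force: [-0.1, 0.6, -0.3]
grip_width: 0.0593
grip_force: 20.0
```

Emit:
jog_arm(
  motion=[0,0,0,0,0,0,1,0,0,0,0,0,0,1],
)

```text
time: 21.02
position: [0.6297, 0.0347, 0.1726]
tool_rot: [0.707, 0.707, 0.0, 0.0]
ft_force: [0.8, 0.9, -0.2]
grip_width: 0.0595
grip_force: 20.0
```

Emit:
jog_arm(
  motion=[0,-0.045,0,0,0,0,1,0,0,0,0,0,0,1,0,0,0,0,0,0,1],
)

```text
time: 21.4
position: [0.6277, 0.0347, 0.1724]
tool_rot: [0.707, 0.707, 0.0, 0.0]
ft_force: [1.4, -0.1, 0.4]
grip_width: 0.0595
grip_force: 20.0
```

Emit:
jog_arm(
  motion=[0,0,0.15,0,0,0,1,0,0,0.15,0,0,0,1,0,0,0.15,0,0,0,1,0,0,0.15,0,0,0,1,0,0,0,0,0,0,1],
)

```text
time: 22.02
position: [0.6272, 0.0348, 0.1475]
tool_rot: [0.707, 0.707, -0.0, -0.001]
ft_force: [0.3, 0.0, -0.6]
grip_width: 0.0596
grip_force: 20.0
```

Emit:
jog_arm(
  motion=[0,0.01,0.18,0,0,0,1,0,0,0.18,0,0,0,1,0,0,0.18,0,0,0,1,0,0,0,0,0,0,1,0,0,0,0,0,0,1],
)

```text
time: 22.65
position: [0.6283, 0.0347, 0.1268]
tool_rot: [0.707, 0.707, 0.0, 0.0]
ft_force: [-0.0, 0.5, 0.7]
grip_width: 0.0599
grip_force: 20.0
```

Emit:
jog_arm(
  motion=[0,0,0.03,0,0,0,1,0,0,0,0,0,0,-1,0,0,0,0,0,0,-1,0,0,0,0,0,0,-1,0,0,-0.5,0,0,0,-1,0,0,-1,0,0,0,-1,0,0,-1,0,0,0,-1,0,0,-1,0,0,0,-1,0,-0.7,-0.5,0,0,0,-1,0,-0.7,0,0,0,0,-1,0,0,0,0,0,0,-1,0,0,0,0,0,0,-1],
)

```text
time: 24.15
position: [0.573, 0.0346, 0.2857]
tool_rot: [0.707, 0.707, 0.0, 0.0]
ft_force: [0.1, -0.6, -0.1]
grip_width: 0.0874
grip_force: 0.0
```

```bash
python3 - <<'E'
from h import *
C=cam("wrist");im=robot.camera("wrist");cv2.imwrite("pics/b5.png",im)
b3=cv2.imread("pics/b3.png")
p=proj(C,[[.628,.0348,.144],[.628,.0348,.168]]);print(robot.get_obs()["position"],p)
m=mask(im,"blue");u,v=p[0].astype(int);q=np.zeros_like(m);q[v-40:v+40,u-45:u+45]=m[v-40:v+40,u-45:u+45]
cs,_=cv2.findContours(q,cv2.RETR_CCOMP,cv2.CHAIN_APPROX_NONE)
for c in cs:
    if len(c)>30:print("blue",cv2.boundingRect(c),np.round(circ(plane(C,c[:,0],.144)),4))
m=mask(im,"orange");print("orange px",[cv2.boundingRect(c) for c in cv2.findContours(m,0,2)[0] if len(c)>8])
# brightest blue top face: bounding rows/cols and fit
b=cv2.inRange(im,(190,90,30),(255,170,110));q=np.zeros_like(b);q[v-40:v+40,u-45:u+45]=b[v-40:v+40,u-45:u+45]
n,l,s,ce=cv2.connectedComponentsWithStats(q)
for i in range(1,n):
    if s[i,4]>60:
        vv,uu=np.nonzero(l==i);print(s[i],np.round(circ(plane(C,cv2.findNonZero((l==i).astype(np.uint8))[:,0],.144)),4))
t=robot.camera("top");cv2.imwrite("pics/top5.png",t)
E
```

```text
[0.57319362 0.03460967 0.28545339] [[314.98869914 173.88511065]
 [319.28248304 180.01683199]]
blue (285, 145, 60, 58) [0.6281 0.0338 0.0269]
blue (320, 133, 19, 16) [0.6359 0.0638 0.0103]
blue (271, 133, 27, 50) [0.6121 0.0479 0.0259]
orange px [(65, 304, 6, 5), (451, 298, 5, 5), (63, 295, 6, 8), (65, 270, 6, 5), (448, 263, 3, 6), (444, 259, 5, 5), (288, 254, 41, 11), (304, 165, 31, 31), (286, 144, 22, 19)]
[271 133  26  49 219] [0.6159 0.047  0.0296]
[286 145  59  58 759] [0.6282 0.0338 0.0265]
```

Both rings are seated: blue measures (0.6281, 0.0338) with the predicted centre and size. Next I'll go over the head.

Emit:
jog_arm(
  motion=[-0.3,-0.8,0,0,0,0,-1,-0.3,-0.8,0,0,0,0,-1,-0.3,-0.8,0,0,0,0,-1,-0.3,-0.8,0,0,0,0,-1,-0.73,0,0.48,0,0,0,-1,-0.73,0,0.48,0,0,0,-1,-0.73,0,0.48,0,0,0,-1,-0.73,0,0.48,0,0,0,-1,-0.73,0,0.48,0,0,0,-1,-0.73,0,0.48,0,0,0,-1,0,0,0,0,0,0,-1,0,0,0,0,0,0,-1],
)

```text
time: 25.75
position: [0.4443, -0.1882, 0.1702]
tool_rot: [0.707, 0.707, 0.0, -0.0]
ft_force: [-0.0, -0.7, -0.0]
grip_width: 0.0872
grip_force: 0.0
```

```bash
cat > hd.py <<'E'
from h import *
def head(im,C,g,z=.08):
    u,v=proj(C,[g[0],g[1],z])[0]
    h=cv2.cvtColor(im,cv2.COLOR_BGR2HSV);yy,xx=np.mgrid[:im.shape[0],:im.shape[1]]
    P=plane(C,np.c_[xx.ravel(),yy.ravel()],z)[:,:2].reshape(*xx.shape,2)
    near=np.hypot(*(P-g[:2]).transpose(2,0,1))<.027
    m=cv2.inRange(h,(95,70,60),(130,255,255))&(near*255).astype(np.uint8)
    n,l,s,ce=cv2.connectedComponentsWithStats(m)
    K=[P[l==i] for i in range(1,n) if s[i,4]>=6]
    M=[];L=[]
    for k in K:
        c=k.mean(0);d=np.linalg.svd(k-c)[2][0];M.append(c);L.append(d);print("mark",len(k),c.round(4),np.hypot(*(c-g[:2])).round(4))
    if len(K)==3:
        # centre = centroid of marks, and least-squares meeting point of mark lines
        A=np.array([[-d[1],d[0]] for d in L]);b=(A*np.array(M)).sum(1)
        c1=np.mean(M,0);c2=np.linalg.lstsq(A,b,rcond=None)[0];print("centre",c1.round(4),c2.round(4))
        D=np.array(M)-c1;a=np.arctan2(D[:,1],D[:,0]);print("lugs",np.degrees(a).round(1),"phase",np.degrees(np.angle(np.exp(3j*a).mean()))/3)
E
python3 - <<'E'
from hd import *
C=cam("wrist");im=robot.camera("wrist");cv2.imwrite("pics/h2.png",im)
print(robot.get_obs()["position"],proj(C,[.4438,-.1883,.08]))
head(im,C,np.array([.4438,-.1883]))
cs,_=cv2.findContours(cv2.inRange(im,(200,200,200),(255,255,255)),0,cv2.CHAIN_APPROX_NONE)
for c in cs:
    if len(c)>60: print(cv2.boundingRect(c),np.round(circ(plane(C,c[:,0],.08)),4))
head(cv2.imread("pics/w_head.png"),np.load("Chead.npy",allow_pickle=True),np.array([.4438,-.1883]))
E
```

```text
[ 0.44442907 -0.18791038  0.17056049] [[258.61685377 188.79733274]]
mark 45 [ 0.4377 -0.1763] 0.0135
mark 42 [ 0.4594 -0.1934] 0.0165
mark 40 [ 0.4337 -0.2038] 0.0185
centre [ 0.4436 -0.1912] [ 0.4437 -0.1912]
lugs [ 111.6   -8.  -128.3] phase -8.226515902373047
(227, 157, 64, 64) [ 0.4434 -0.1887  0.027 ]
(504, 40, 8, 54) [ 0.6636 -0.087   0.0356]
(488, 18, 24, 95) [ 0.6507 -0.0891  0.0333]
(426, 0, 86, 142) [ 0.6156 -0.0981  0.0463]
(391, 0, 16, 139) [ 0.5571 -0.0961  0.0296]
mark 35 [ 0.4376 -0.1762] 0.0136
mark 33 [ 0.4596 -0.1934] 0.0166
mark 32 [ 0.4335 -0.2039] 0.0187
centre [ 0.4436 -0.1912] [ 0.4437 -0.1909]
lugs [ 111.7   -7.9 -128.1] phase -8.10537545150896
```

```bash
python3 - <<'E'
from h import *
im=cv2.imread("pics/h2.png");g=im[:,:,2]
C=cam("wrist")
print("col",[ (r,int(g[r,250:254].mean())) for r in range(128,240,2)])
print("row",[ (c,int(g[188:192,c].mean())) for c in range(210,312,2)])
for y in(-.1883,-.1912):
  print(y,[proj(C,[.4436,y+s,z])[0].round(1).tolist() for s,z in((.030,.074),(.030,.042),(.026,.0),(0,.08),(-.027,.08),(-.03,.074))], proj(C,[[.4136,y,.074],[.4736,y,.074]]).round(1).tolist())
E
```

```text
col [(128, 30), (130, 32), (132, 31), (134, 33), (136, 31), (138, 35), (140, 34), (142, 38), (144, 38), (146, 41), (148, 100), (150, 123), (152, 139), (154, 105), (156, 165), (158, 214), (160, 217), (162, 235), (164, 238), (166, 238), (168, 217), (170, 192), (172, 147), (174, 114), (176, 106), (178, 133), (180, 169), (182, 232), (184, 237), (186, 237), (188, 237), (190, 237), (192, 237), (194, 237), (196, 237), (198, 237), (200, 230), (202, 146), (204, 196), (206, 236), (208, 237), (210, 235), (212, 236), (214, 236), (216, 236), (218, 236), (220, 194), (222, 85), (224, 48), (226, 51), (228, 49), (230, 48), (232, 46), (234, 50), (236, 45), (238, 44)]
row [(210, 46), (212, 48), (214, 49), (216, 48), (218, 50), (220, 51), (222, 49), (224, 135), (226, 194), (228, 228), (230, 236), (232, 236), (234, 236), (236, 236), (238, 236), (240, 236), (242, 236), (244, 237), (246, 237), (248, 237), (250, 237), (252, 237), (254, 237), (256, 237), (258, 238), (260, 237), (262, 238), (264, 237), (266, 238), (268, 237), (270, 237), (272, 239), (274, 239), (276, 239), (278, 239), (280, 239), (282, 238), (284, 238), (286, 238), (288, 236), (290, 198), (292, 170), (294, 70), (296, 27), (298, 27), (300, 30), (302, 25), (304, 30), (306, 22), (308, 26), (310, 24)]
-0.1883 [[258.2, 152.0], [258.3, 146.1], [258.4, 143.8], [258.2, 188.9], [258.3, 219.2], [258.3, 219.9]] [[223.0, 187.0], [293.4, 187.0]]
-0.1912 [[258.2, 155.5], [258.3, 149.3], [258.4, 146.6], [258.2, 192.3], [258.3, 222.4], [258.3, 223.0]] [[223.1, 190.3], [293.3, 190.2]]
```

The head's marks give a centre of (0.4436, −0.191) and lug phase −8.2°. The bottle's gap phase is about 44.7°. I'll descend and grip.

Emit:
jog_arm(
  motion=[-0.07,-0.02,0.7,0,0,0,-1,0,0,0.8,0,0,0,-1,0,0,0.8,0,0,0,-1,0,0,0.6,0,0,0,-1,0,0,0.4,0,0,0,-1,0,0,0.19,0,0,0,-1,0,0,0,0,0,0,-1,0,0,0,0,0,0,1,0,0,0,0,0,0,1,0,0,0,0,0,0,1,0,0,0,0,0,0,1,0,0,0,0,0,0,1],
  grip_force=40,
)

```text
time: 27.3
position: [0.4435, -0.1914, 0.0311]
tool_rot: [0.707, 0.707, 0.0, 0.0]
ft_force: [0.4, -0.2, 4.1]
grip_width: 0.0589
grip_force: 40.0
```

```bash
python3 - <<'E'
from hd import *
o=robot.get_obs();print(o["position"],o["grip_width"],o["grip_force"],o["ft_force"],yaw())
C=cam("wrist");im=robot.camera("wrist");cv2.imwrite("pics/h3.png",im)
head(im,C,np.array([.4436,-.1908]))
cv2.imwrite("pics/dbg.png",im)
E
```

```text
[ 0.44354717 -0.19141867  0.03107299] 0.058917835877465186 40.00016998616047 [ 0.40527364 -0.17777271  4.11950979] 89.9784362296392
mark 164 [ 0.4374 -0.1761] 0.016
mark 136 [ 0.433  -0.2043] 0.0171
```

Head gripped, with its axis on the TCP. I'll lift, carry it over the neck and preset the rotation.

Emit:
jog_arm(
  motion=[0,0,-0.5,0,0,0,1,0,0,-1,0,0,0,1,0,0,-1,0,0,0,1,0,0,-1,0,0,0,1,0.706,0.576,-1,0,0,0,1,0.706,0.576,-1,0,0,0,1,0.706,0.576,-0.3,0,0,0,1,0.706,0.576,0,0,0,0,1,0.706,0.576,0,0,0,0,1,0.706,0.576,0,0,0,0,1,0.706,0.576,0,0,0,0,1,0.706,0.576,0,0,0,0,1],
)

```text
time: 28.85
position: [0.6275, 0.0357, 0.2616]
tool_rot: [0.707, 0.707, -0.001, -0.001]
ft_force: [0.1, -0.4, -1.6]
grip_width: 0.0586
grip_force: 40.0
```

Emit:
jog_arm(
  motion=[0,0,0,0,0,-0.9,1,0,0,0,0,0,-0.9,1,0,0,0,0,0,-0.9,1,0,0,0,0,0,0,1,0,0,0,0,0,0,1],
)

```text
time: 29.48
position: [0.6273, 0.0346, 0.2621]
tool_rot: [0.638, 0.77, -0.0, -0.001]
ft_force: [-0.7, 0.3, -1.5]
grip_width: 0.0589
grip_force: 40.0
```

```bash
python3 - <<'E'
from hd import *
o=robot.get_obs();print(o["position"],o["grip_width"],o["ft_force"],o["moment"],yaw())
p=o["position"];C=cam("wrist");im=robot.camera("wrist");cv2.imwrite("pics/h4.png",im)
head(im,C,p[:2],p[2]+.049)
plan(.6278,.0347,.205,100.7,1)
E
```

```text
[0.62728051 0.03460332 0.26213375] 0.05885796408360859 [-0.713081    0.26369217 -1.48462563] [ 0.0095335  -0.06610032 -0.03592753] 100.72620446606516
mark 191 [0.6183 0.0484] 0.0165
mark 144 [0.6193 0.02  ] 0.0167
mark 12 [0.6159 0.0108] 0.0264
centre [0.6178 0.0264] [0.6271 0.0184]
lugs [ 88.7 -77.3 -97.1] phase 37.998468293847
1 rows: [0.    0.012 1.433] [-0.013 -0.003  0.009] now [0.6274 0.0346 0.2623] 100.74
```

Emit:
jog_arm(
  motion=[0,0.01,0.4,0,0,0,1,0,0,0.5,0,0,0,1,0,0,0.3,0,0,0,1,0,0,0.18,0,0,0,1,0,0,0,0,0,0,1,0,0,0,0,0,0,1],
)

```text
time: 30.28
position: [0.6286, 0.0347, 0.2082]
tool_rot: [0.638, 0.77, 0.0, 0.001]
ft_force: [0.3, -0.6, -2.2]
grip_width: 0.0591
grip_force: 40.0
```

Emit:
jog_arm(
  motion=[0,-0.015,0.1,0,0,0,1,0,0,0.1,0,0,0,1,0,0,0.1,0,0,0,1,0,0,0,0,0,0,1,0,0,0,0,0,0,1],
)

```text
time: 30.9
position: [0.6275, 0.0346, 0.1955]
tool_rot: [0.638, 0.77, 0.0, -0.0]
ft_force: [0.2, -0.6, -2.1]
grip_width: 0.0586
grip_force: 40.0
```

Emit:
jog_arm(
  motion=[0,0,0.06,0,0,0,1,0,0,0.05,0,0,0,1,0,0,0,0,0,0,1],
)

```text
time: 31.28
position: [0.6276, 0.0346, 0.192]
tool_rot: [0.638, 0.77, 0.0, 0.0]
ft_force: [-2.1, 0.9, 4.2]
grip_width: 0.0589
grip_force: 40.0
```

Contact: about 6 N on the lands at the predicted height. Now I'll turn backward about 43°.

Emit:
jog_arm(
  motion=[0,0,0.02,0,0,-0.4,1,0,0,0,0,0,-0.9,1,0,0,0,0,0,-0.9,1,0,0,0,0,0,-0.9,1,0,0,0,0,0,-0.9,1,0,0,0,0,0,-0.9,1,0,0,0,0,0,-0.9,1,0,0,0,0,0,-0.9,1,0,0,0,0,0,-0.9,1,0,0,0,0,0,-0.9,1,0,0,0,0,0,-0.9,1,0,0,0,0,0,-0.9,1],
)

```text
time: 32.78
position: [0.6279, 0.0345, 0.1911]
tool_rot: [0.325, 0.946, 0.0, 0.001]
ft_force: [-0.7, 0.0, 1.6]
grip_width: 0.0587
grip_force: 40.0
```

Emit:
jog_arm(
  motion=[0,0,0,0,0,-0.3,1,0,0,0,0,0,0,1],
)

```text
time: 33.02
position: [0.6282, 0.0345, 0.1903]
tool_rot: [0.316, 0.949, 0.0, 0.001]
ft_force: [1.5, -0.5, -0.1]
grip_width: 0.0587
grip_force: 40.0
```

```bash
python3 - <<'E'
from hd import *
o=robot.get_obs();print(o["position"],o["grip_width"],o["ft_force"],o["moment"],yaw())
p=o["position"];C=cam("wrist");im=robot.camera("wrist");cv2.imwrite("pics/h5.png",im)
head(im,C,p[:2],p[2]+.049)
E
```

```text
[0.62821589 0.03445555 0.19028666] 0.0586979288777653 [ 1.50123706 -0.45673156 -0.08598101] [ 0.01748155 -0.50860992 -0.00593295] 143.14966111062483
mark 189 [0.6112 0.0384] 0.0174
mark 141 [0.6312 0.0179] 0.0168
```

The upward force is gone and the lugs line up with the gaps. Lowering the head into the thread starts.

Emit:
jog_arm(
  motion=[0,0,0.06,0,0,0,1,0,0,0.06,0,0,0,1,0,0,0,0,0,0,1],
)

```text
time: 33.45
position: [0.6275, 0.0346, 0.185]
tool_rot: [0.316, 0.949, 0.0, -0.0]
ft_force: [1.9, -0.9, -2.9]
grip_width: 0.059
grip_force: 40.0
```

Emit:
jog_arm(
  motion=[0,0,0.06,0,0,0,1,0,0,0.01,0,0,0,1,0,0,0,0,0,0,1],
)

```text
time: 33.83
position: [0.6275, 0.0345, 0.1828]
tool_rot: [0.316, 0.949, -0.0, 0.0]
ft_force: [1.6, -0.4, -1.2]
grip_width: 0.0591
grip_force: 40.0
```

Dropped in, at relative z ≈ 0.1167. Now screwing clockwise along the channel profile.

Emit:
jog_arm(
  motion=[0,0,0,0,0,0.9,1,0,0,0,0,0,0.9,1,0,0,0,0,0,0.9,1,0,0,0,0,0,0.9,1,0,0,0,0,0,0.9,1,0,0,0.0075,0,0,0.9,1,0,0,0.0075,0,0,0.9,1,0,0,0.0075,0,0,0.9,1],
)

```text
time: 34.83
position: [0.6274, 0.0349, 0.182]
tool_rot: [0.543, 0.84, 0.0, -0.0]
ft_force: [1.6, 0.3, 0.7]
grip_width: 0.0592
grip_force: 40.0
```

```bash
python3 - <<'E'
from hd import *
o=robot.get_obs();print(o["position"],o["ft_force"],o["moment"],yaw())
E
```

```text
[0.62735389 0.03490888 0.18196443] [1.55330065 0.25302481 0.7376615 ] [-0.0034591  -0.51175915  0.03424888] 114.27687615255068
```

Emit:
jog_arm(
  motion=[0,0,0.0075,0,0,0.9,1,0,0,0.0075,0,0,0.9,1,0,0,0.0075,0,0,0.9,1,0,0,0.0075,0,0,0.9,1,0,0,0.0075,0,0,0.9,1,0,0,0.0075,0,0,0.9,1,0,0,0.0075,0,0,0.9,1,0,0,0.0075,0,0,0.9,1,0,0,0.0075,0,0,0.9,1,0,0,0.0075,0,0,0.9,1,0,0,0.0075,0,0,0.9,1,0,0,0.0075,0,0,0.9,1],
)

```text
time: 36.33
position: [0.6267, 0.0349, 0.1782]
tool_rot: [0.814, 0.581, -0.001, -0.001]
ft_force: [1.1, -0.1, 0.2]
grip_width: 0.0589
grip_force: 40.0
```

Emit:
jog_arm(
  motion=[0,0,0.0075,0,0,0.9,1,0,0,0,0,0,0.7,1,0,0,0,0,0,0.5,1,0,0,0,0,0,0,1],
)

```text
time: 36.83
position: [0.6266, 0.0347, 0.1776]
tool_rot: [0.854, 0.521, -0.001, -0.001]
ft_force: [0.2, -1.1, -1.6]
grip_width: 0.059
grip_force: 40.0
```

```bash
python3 - <<'E'
from hd import *
o=robot.get_obs();print(o["position"],o["ft_force"],o["moment"],yaw())
E
```

```text
[0.62656574 0.03471363 0.17761533] [ 0.21185966 -1.09725034 -1.56477601] [-0.08796058 -0.05550702  0.0112308 ] 62.80044152448688
```

Emit:
jog_arm(
  motion=[0,0.01,0.01,0,0,0.5,1,0,0,0,0,0,0.5,1,0,0,0,0,0,0.4,1,0,0,0,0,0,0.4,1,0,0,0,0,0,0,1],
)

```text
time: 37.45
position: [0.6272, 0.0343, 0.1773]
tool_rot: [0.884, 0.467, -0.001, -0.0]
ft_force: [-1.5, -1.7, -1.4]
grip_width: 0.0591
grip_force: 40.0
```

```bash
python3 - <<'E'
from hd import *
o=robot.get_obs();print(o["position"],o["ft_force"],o["moment"],yaw())
p=o["position"];C=cam("wrist");im=robot.camera("wrist");head(im,C,p[:2],p[2]+.049)
E
```

```text
[0.62721577 0.03433144 0.17726901] [-1.51491846 -1.67326646 -1.37412175] [-0.35205631  0.30792539  1.11246568] 55.684780046660514
mark 188 [0.6315 0.0504] 0.0166
mark 143 [0.6121 0.0294] 0.0159
```

The stop is reached: 1.1 N·m, with the head at about 0.1112. Releasing and rising.

Emit:
jog_arm(
  motion=[0,0,0,0,0,-0.2,1,0,0,0,0,0,0,-1,0,0,0,0,0,0,-1,0,0,0,0,0,0,-1,0,0,0,0,0,0,-1,0,0,-0.4,0,0,0,-1,0,0,-0.8,0,0,0,-1,0,0,-1,0,0,0,-1,0,0,-1,0,0,0,-1,0,0,-0.5,0,0,0,-1,0,0,0,0,0,0,-1,0,0,0,0,0,0,-1],
)

```text
time: 39.0
position: [0.6272, 0.0345, 0.325]
tool_rot: [0.881, 0.472, -0.001, -0.0]
ft_force: [0.6, -0.5, 0.1]
grip_width: 0.0874
grip_force: 0.0
```

```bash
python3 - <<'E'
from hd import *
o=robot.get_obs();print(o["position"],o["grip_width"],o["ft_force"],yaw())
C=cam("wrist");im=robot.camera("wrist");cv2.imwrite("pics/e1.png",im)
head(im,C,np.array([.628,.0346]),.035+.111+.08)
s=robot.camera("scene");cv2.imwrite("pics/scene_end.png",s)
# three heads' tops in the scene view: white blobs
m=cv2.inRange(s,(170,170,170),(255,255,255));Cs=cam("scene")
for x,y in((.628,.0346),):
  for z in(.216,.226,.236): print(z,proj(Cs,[x,y,z]).round(1))
# blue/orange/white vertical profile at the bottle column
c=int(proj(Cs,[.628,.0346,.2])[0,0]);print([(r,s[r,c-1:c+2].mean(0).astype(int).tolist()) for r in range(165,240,2)])
E
```

```text
[0.62718956 0.03453346 0.32495897] 0.08735756780402365 [ 0.55304273 -0.52186864  0.08259393] 56.37990452759378
mark 42 [0.6302 0.05  ] 0.0156
mark 40 [0.6404 0.0241] 0.0162
mark 39 [0.6128 0.0282] 0.0165
centre [0.6278 0.0341] [0.6282 0.0344]
lugs [  81.6  -38.5 -158.4] phase -38.445029013882085
0.216 [[283.1 188.2]]
0.226 [[283.2 185. ]]
0.236 [[283.3 181.8]]
[(165, [22, 19, 19]), (167, [18, 14, 15]), (169, [21, 19, 21]), (171, [21, 18, 17]), (173, [16, 15, 12]), (175, [22, 19, 19]), (177, [19, 18, 20]), (179, [143, 144, 139]), (181, [242, 244, 239]), (183, [232, 217, 201]), (185, [243, 245, 240]), (187, [242, 223, 200]), (189, [241, 194, 157]), (191, [243, 244, 240]), (193, [203, 206, 197]), (195, [145, 128, 113]), (197, [136, 126, 112]), (199, [136, 137, 131]), (201, [135, 137, 131]), (203, [134, 138, 131]), (205, [131, 133, 126]), (207, [134, 135, 130]), (209, [137, 140, 132]), (211, [139, 141, 135]), (213, [136, 139, 133]), (215, [142, 144, 137]), (217, [235, 114, 28]), (219, [131, 59, 18]), (221, [5, 76, 155]), (223, [14, 80, 159]), (225, [139, 142, 135]), (227, [239, 240, 235]), (229, [36, 66, 102]), (231, [36, 60, 92]), (233, [34, 56, 85]), (235, [40, 57, 85]), (237, [239, 119, 38]), (239, [244, 245, 241])]
```

```bash
python3 -c "
from rig import robot
print(robot.hand_in())"
```

```text
the job is handed in; nothing more can be done
None
```

The job is handed in after about 39 s, and the hand-in returned no verdict: both rings are on the neck, the head is screwed home (about 83° past the gap, against its stop), and the gripper has let go and is clear.

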